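# Bring a mould under the curing lamp and hold it at the detent

## Robot

A 6-joint arm with a two-finger parallel gripper is mounted at the origin on a cart in front of the work surface, level with it; the furniture and walls round the work are solid. World frame = base frame: x ahead of the robot, y to its left, z up, the work surface at z = 0. Lengths are in m, angles in rad, forces in N, time in s.
With the tool pointing down it reaches from about 0.3 to 0.775 m from the base axis. Payload 14.6 kg.
Tool frame: the origin (TCP) lies midway between the tips of the shut fingers; the grasp point (between the pads) lies 19 mm behind it (grasp_offset is the distance from the TCP to the grasp point, in m); z points along the fingers, y is the line along which they close (so a half turn about z gives the same grasp; the last joint's range is limited). The gripper opens to 94 mm and grips with 3 to 60 N. Pads are 16 mm wide; open, the fingers measure 119 mm over their backs; the gripper's body (75 mm by 177 mm) begins 78 mm behind the grasp point.
Start: joints at [1.241, 0.3, 1.521, -0, 1.321, -0.067], TCP at [0.143, 0.531, 0.205] pointing down, gripper open.
Joint ranges: [-3.03, 3.03], [-0.79, 2.21], [0.23, 2.52], [-1.04, 4.18], [0, 3.07], [-2.55, 2.55]. Speed limits (rad/s): [2.22, 2.22, 2.57, 3.14, 3.14, 3.14].

## Interface

Orientations are given as [roll, pitch, yaw] about the fixed x, y, z axes, in that order (R = Rz(yaw) Ry(pitch) Rx(roll)).
In Python, from station import * gives the robot as it stands. The module is installed in compiled form; this text tells all that it offers.
- The arm moves only by the tool send_rows, never from a script. Its argument "rows" is a list of rows, each an object of numbers: "dx", "dy", "dz": the shift along the tool's x, y, z in mm; "roll": the turn about the tool's z in degrees; "jaw": the closure, from -1 (fully open) to 1 (shut). In form: [{"dx": .., "dy": .., "dz": .., "roll": .., "jaw": ..}, ...]. A call has 1 to 12 rows; each row shifts and turns the commanded pose from where the row before left it, along the tool's axes as they then stand; what a row does not reach is not made up. A row lasts 1/12 s, in which the tool goes at most 41.7 mm and 7.16 degrees, less where a joint would pass 70% of its speed; a pose out of reach is approached as far as the arm can. A call is refused whole if a number of a shift passes 41.7 or a number of a turn 7.16, either way. A call with a gripper value outside its range is refused whole. The fingers move at their own pace and stop on an object; "force" is the grip in N (left out, the last holds). Time passes only in rows, so rows that do not move let the fingers close. It gives the time, the measured TCP pose, the force, the opening and the grip force at its end, in the units of the state.
- get_obs(): the state, without advancing time (a new reading comes with each control period).
- camera(name): name is "scene" or "side" or "wrist"; returns a dict with "frame" (400x640x3 uint8, red, green, blue), "z_map" (400x640 float32, m along the optical axis (not along the pixel's ray), 0 where there is no reading), "camera_matrix" (3x3 intrinsics, pixels), "rvec" (rotation vector, rad) and "tvec" (3), from world to camera coordinates, as OpenCV has them. Camera axes: x right, y down, z forward; pixel columns grow to the right and rows downward; lengths in m; the calibration is good to about 2 mm. A picture is of the moment at which its call begins.
- hand_in(): hands the job in; it is judged then, once.
The state is a dict: "time_s": time; "qpos": joint angles; "joint_vel": joint speeds; "tau": joint torques, N m; "ee_pos": TCP position; "eef_rot": TCP orientation; "force": force on the tool from outside, world axes, zero at the start; "moment": the same for the moment, N m; "grip_width": finger opening in m; "grip_force": force on a finger pad.
Only numpy, scipy, OpenCV 4.12 (cv2) and the standard library are available. Lean on these libraries where they do the work, as an engineer would, in place of code of your own. Each camera call takes 0.05 s, during which the arm holds its last target. There are 200 camera calls.

## Task

Set the mould up for curing on the lamp stand: first wind the red-gripped crank clockwise until the lamp carriage comes down onto its red stop collars. Then take the tray with the blue-filled mould by its orange handle and slide it along the rail towards the lamp until you feel the spring ball click into the tray's notch, without running on past it. Finish while still gripping the handle, with the tray at rest in the click, the lamp still down, and the vials, jar and dropper bottle round the stand left alone.

Things in the scene. Friction and masses are not known exactly. Their poses are not given: they have to be found in the camera images.
- cure_stand: Fixed grey curing stand, bed 145 x 360 x 12 mm. Origin under the bed on the centre line of its rail; x points away from the robot's side across the rail, y along the rail to the open end, z up. The aluminium rail runs along y; the lamp column stands at x +120, y -90 mm, behind the rail. The stand's place and yaw change each time.
- lamp (a joint): Black flat lamp head (150 x 90 x 30 mm) over the rail, centred 10 mm behind it, y -90 mm of the stand, on a grey carriage on two steel guide rods. Value: metres it has come down; 0 is highest (underside 126 mm above the table), 0.040 is down on the red stop collars (underside 86 mm, top about 125 mm above the table). Driven only by the crank, 26.7 mm a turn; stays where it is left.
- crank (a joint): Crank on top of the column, turning about the vertical. Value in rad, growing clockwise seen from above; 0 with the lamp highest, 9.42 (one and a half turns) at the stop, which is hard. At 9.42 the crank arm points along the stand's +x. It turns with about 0.05 N m.
- crank_axis (a point): Point on the crank's axis, at the grip's height, 250 mm above the table. Nothing hangs above it; a wall shelf hangs about 0.5 m and more above the back of the table to the left (beyond x 0.73 m, left of y +0.15 m): keep the arm clear of it on the way.
- crank_knob (a point): Middle of the crank's upright red grip: cylinder 18 mm diameter, 40 mm tall, spinning freely on its pin, from 228 to 268 mm above the table, 40 mm from the crank's axis. The crank arm lies just below it.
- tray: White tray (156 mm across the rail x 56 mm along it) on a saddle that slides along the rail, with a blue-filled strip mould (42 x 136 x 12 mm) fixed in it. Axes as the stand's. Moves only along the stand's y; the lamp is towards -y. Slides with about 1.5 N; end stops 0.20 m apart.
- tray_handle (a point): Middle of the grip part of the tray's upright orange handle: 16 mm across the rail (x of the tray), 26 mm along it (y), on the open (+y) side of the tray. The handle's top is 112 mm above the table and this point 94 mm; the metal strap it stands on has its top at 54 mm.
- tray_notch (a point): Middle of the notch in the brass strip along the front of the tray's saddle, 34 mm above the table. With the ball seated it has the same y (stand's frame) as detent. Coming to the lamp, about 33 to 18 mm before the notch the ball climbs a ramp on the strip (up to 3 N more drag); in the last 5 mm it draws the tray on with 3 to 4 N. Left loose in the last 4 mm, the tray centres itself.
- detent (a point): Steel spring ball (8 mm diameter) in the dark detent block with a brass screw, in front of the rail, 34 mm above the table; clamped at a different spot along the rail each time, within 20 mm of the stand's y = -70 mm. Axes as the stand's. Pushing the tray on out of the notch takes about 11 N.
- vial_rose: Bystander: vial of rose glitter, white cap, 27 mm diameter, 45 tall, standing. Origin under its base.
- vial_magenta: Bystander: vial of magenta glitter, white cap, 27 mm diameter, 45 tall, standing. Origin under its base.
- vial_emerald: Bystander: vial of emerald green glitter, white cap, 27 mm diameter, 44 tall, standing. Origin under its base.
- confetti_jar: Bystander: jar of magenta confetti, 39 mm diameter, 82 tall, standing. Origin under its base.
- dropper_teal: Bystander: teal dropper bottle with black pointed cap, 25 mm diameter, 80 tall, standing. Origin under its base.

How it is judged:
By the outcome, as a careful person would: the job done as asked, in the order asked, and still so for the second after the job is handed in, while the arm keeps its last pose, push and grip.
It also fails if it takes over 70 s, if anything falls off the work surface, if the arm or the gripper's body presses on something with over 40 N, if the wrist force passes 120 N, or if a joint passes its speed limit or range.

## Working session

There is one attempt and no reset: what is moved stays moved. The work goes in short steps, Python scripts to look and compute and a tool call to move; the robot and the scene stay as the last step left them, time stands still between calls to the robot, and variables do not carry over. Pictures are saved under pics/ and viewed, at most 10 in all, crops included, and the job is handed in when it is done.

Besides the shell and the picture viewer there is one more tool, called after "Call:" by a JSON object that holds its "name" and its "arguments". send_rows: Moves the arm, as the interface text tells. Its arguments: {"type":"object","properties":{"rows":{"type":"array"},"force":{"type":"number"}},"required":["rows"]}

```bash
mkdir -p pics; cat > h.py <<'E'
from station import *
import numpy as np, cv2
def cam(n,f=None):
    c=camera(n)
    if f: cv2.imwrite('pics/'+f,c['frame'][:,:,::-1])
    return c
def world(c,u,v,z=None):
    R=cv2.Rodrigues(np.array(c['rvec'],float))[0];t=np.array(c['tvec'],float).ravel();K=np.array(c['camera_matrix'])
    r=np.linalg.inv(K)@[u,v,1]
    C=-R.T@t; d=R.T@r
    s=(z-C[2])/d[2] if z is not None else float(np.median(c['z_map'][int(v)-1:int(v)+2,int(u)-1:int(u)+2]))
    return C+d*s
E
python3 - <<'E'
from h import *
import pickle
d={}
for n in('scene','side'): d[n]=cam(n,n+'0.png')
pickle.dump(d,open('c0.pkl','wb'))
o=get_obs();print({k:np.round(v,3) for k,v in o.items()})
E
```

```text
{'time_s': np.float64(0.1), 'qpos': array([ 1.241,  0.3  ,  1.521, -0.   ,  1.321, -0.067]), 'joint_vel': array([ 0.001, -0.002, -0.001,  0.   ,  0.001, -0.   ]), 'tau': array([ 4.0000e-03, -5.3264e+01, -3.5329e+01,  7.1000e-02,  2.3000e-02,
       -0.0000e+00]), 'ee_pos': array([0.143, 0.531, 0.205]), 'eef_rot': array([-3.141, -0.   ,  2.879]), 'force': array([ 0.122,  0.482, -0.347]), 'moment': array([-0.032,  0.009,  0.002]), 'grip_force': np.float64(0.0), 'grip_width': np.float64(0.094)}
```

View pics/scene0.png

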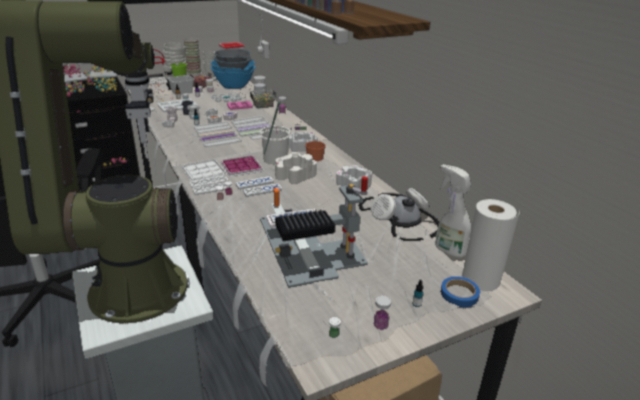

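View pics/side0.png

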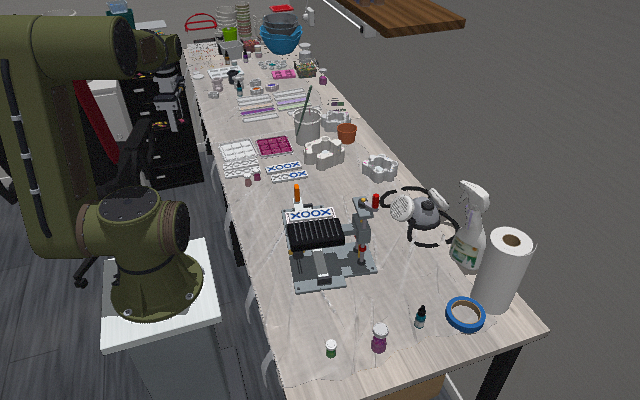

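The side camera is sharper. The stand is at about (330,245) in it, the crank's red grip at (376,200) and the orange handle at (297,193). I'll enlarge it.

```bash
python3 - <<'E'
from h import *
import pickle
d=pickle.load(open('c0.pkl','rb'))
f=d['side']['frame'][170:300,270:400,::-1]
cv2.imwrite('pics/crop1.png',cv2.resize(f,None,fx=4.6,fy=4.6,interpolation=cv2.INTER_CUBIC))
c=d['side']
print(world(c,376,200),world(c,297,193),world(c,376,195,.268),world(c,297,185,.112))
h=cv2.cvtColor(c['frame'],cv2.COLOR_RGB2HSV)
print(c['tvec'],c['camera_matrix'])
for nm,m in(('red',((h[...,0]<6)|(h[...,0]>174))&(h[...,1]>170)&(h[...,2]>90)),('or',(h[...,0]>7)&(h[...,0]<18)&(h[...,1]>170)&(h[...,2]>120))):
  m[:170]=0;m[300:]=0;m[:,:270]=0;m[:,400:]=0
  n,l,s,ce=cv2.connectedComponentsWithStats(m.astype(np.uint8))
  for i in range(1,n):
    if s[i,4]>5:
      v,u=np.where(l==i);P=np.array([world(c,a,b) for a,b in zip(u,v)]);print(nm,s[i],ce[i].round(1),np.median(P,0).round(4),P[:,2].min().round(3),P[:,2].max().round(3))
E
```

```text
[ 0.58624872 -0.14011519  0.25703769] [0.45969233 0.15866256 0.09205273] [ 0.58835591 -0.13363868  0.268     ] [0.46519515 0.17408229 0.112     ]
[-0.46493455  0.24219949  1.23114696] [[437.16669219   0.         323.5756785 ]
 [  0.         437.16669219 199.47103664]
 [  0.           0.           1.        ]]
red [373 194   6  14  62] [375.6 200.1] [ 0.5857 -0.1388  0.2561] 0.003 0.27
red [359 245   7   7  20] [361.8 248.8] [ 0.5621 -0.1301  0.078 ] 0.07 0.081
or [294 184   6  18  67] [296.6 191.9] [0.4597 0.1612 0.094 ] 0.059 0.114
```

View pics/crop1.png

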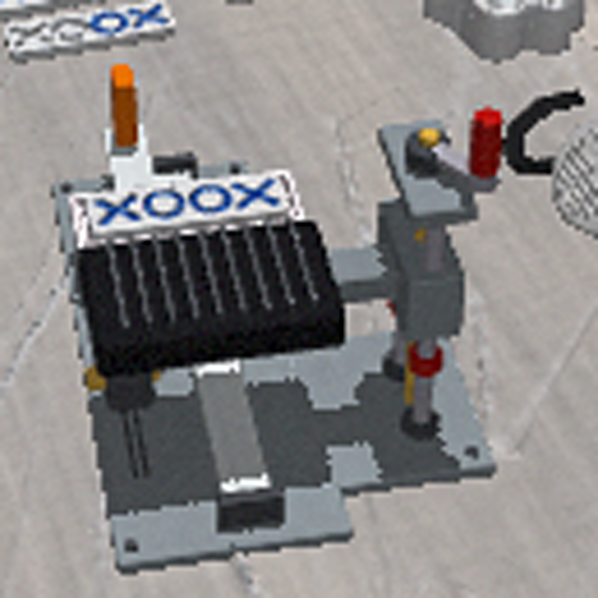

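```bash
python3 - <<'E'
from h import *
import pickle
c=pickle.load(open('c0.pkl','rb'))['side']
R=cv2.Rodrigues(np.array(c['rvec'],float))[0];C=-R.T@np.ravel(c['tvec']);print('cam',C)
w=lambda x,y,z=None:world(c,270+x/4.6-.4,170+y/4.6-.4,z).round(4)
for n,x,y,z in [('farL',57,185,.012),('nearL',117,560,.012),('nearR',352,525,.012),('colR',492,463,.012),('railNL',222,487,None),('railNR',268,483,None),('railFL',200,372,None),('railFR',238,368,None),('axis cap',429,135,None),('knobtop',487,112,None),('knobtop z',487,113,.268),('lamptop',200,270,None),('lamptop',300,300,None),('lampNL',100,350,None),('lampNR',335,320,None),('lampFL',80,250,None),('lampFR',318,225,None),('trayR',295,180,None),('brass',94,378,None),('block',130,390,None),('block',125,375,None),('htop',122,70,.112),('hmid',124,115,None),('collar',427,350,None)]:
  print(n,w(x,y,z), w(x,y) if z else '')
E
```

```text
cam [ 0.16563049 -0.91320221  0.96393766]
farL [0.4125 0.1866 0.012 ] [ 0.4157  0.2011 -0.0006]
nearL [ 0.3536 -0.159   0.012 ] [ 0.3541 -0.1571  0.0095]
nearR [ 0.4958 -0.1814  0.012 ] [ 0.4971 -0.1785  0.0081]
colR [ 0.5971 -0.1648  0.012 ] [ 0.5964 -0.1658  0.0134]
railNL [ 0.4301 -0.13    0.0164] 
railNR [ 0.4552 -0.1436  0.0251] 
railFL [ 0.4463 -0.0401  0.0249] 
railFR [ 0.4715 -0.0425  0.0222] 
axis cap [ 0.5716 -0.0939  0.2293] 
knobtop [ 0.5902 -0.1268  0.2658] 
knobtop z [ 0.5885 -0.13    0.268 ] [ 0.589  -0.1293  0.2673]
lamptop [ 0.4386 -0.0681  0.1416] 
lamptop [ 0.4863 -0.1115  0.1405] 
lampNL [ 0.3645 -0.1062  0.1349] 
lampNR [ 0.5013 -0.1301  0.1362] 
lampFL [0.4084 0.1113 0.0136] 
lampFR [0.5795 0.0902 0.0036] 
trayR [0.5592 0.0855 0.0555] 
brass [ 0.377  -0.035   0.0384] 
block [ 0.3966 -0.0487  0.0341] 
block [ 0.3778 -0.1095  0.1129] 
htop [0.4628 0.176  0.112 ] [0.4632 0.1773 0.1109]
hmid [0.4577 0.1576 0.0868] 
collar [ 0.5642 -0.1278  0.088 ]
```

The red collar and the orange handle give a stand yaw of about -9.4° and an origin near (0.465, 0.005). The handle is offset about -30 mm in x, and the crank arm points about -55° in the stand's frame. With tool yaw at 80.6°, tool x is stand y and tool y is stand x.

Call:
{"name": "send_rows", "arguments": {"rows": [{"dz": -40, "roll": 7.03, "jaw": -1}, {"dz": -40, "roll": 7.03, "jaw": -1}, {"dz": -40, "roll": 7.03, "jaw": -1}, {"dz": -40, "roll": 7.03, "jaw": -1}, {"dz": -35, "roll": 7.03, "jaw": -1}, {"roll": 7.03, "jaw": -1}, {"roll": 7.03, "jaw": -1}, {"roll": 7.03, "jaw": -1}, {"roll": 7.03, "jaw": -1}, {"roll": 7.03, "jaw": -1}, {"roll": 7.03, "jaw": -1}, {"roll": 7.03, "jaw": -1}]}}

```text
invalid input at $.rows[0]: expected keys dx, dy, dz, roll, jaw
```

Call:
{"name": "send_rows", "arguments": {"rows": [{"dx": -28, "dy": 25}, {"dx": -28, "dy": 25}, {"dx": -28, "dy": 25}, {"dx": -28, "dy": 25}, {"dx": -28, "dy": 25}, {"dx": -28, "dy": 25}, {"dx": -28, "dy": 25}, {"dx": -28, "dy": 25}, {"dx": -28, "dy": 25}, {"dx": -28, "dy": 25}, {"dx": -28, "dy": 25}, {"dx": -28, "dy": 25}]}}

```text
invalid input at $.rows[0]: expected keys dx, dy, dz, roll, jaw
```

Call:
{"name": "send_rows", "arguments": {"rows": [{"dx": -28, "dy": 27}, {"dx": -28, "dy": 27}, {"dx": -28, "dy": 27}, {"dx": -28, "dy": 27}, {"dx": -28, "dy": 27}, {"dx": -9, "dy": 7}, {"dx": 0}, {"dx": 0}]}}

```text
invalid input at $.rows[0]: expected keys dx, dy, dz, roll, jaw
```

```bash
python3 - <<'E'
from h import *
import pickle
c=cam('wrist');pickle.dump(c,open('w1.pkl','wb'))
cv2.imwrite('pics/w1.png',cv2.resize(c['frame'][:,:,::-1],(800,500),interpolation=cv2.INTER_CUBIC))
o=get_obs();print({k:np.round(o[k],4) for k in('time_s','ee_pos','eef_rot','qpos','force')})
E
```

```text
{'time_s': np.float64(0.15), 'ee_pos': array([0.1428, 0.5309, 0.205 ]), 'eef_rot': array([-3.1408, -0.    ,  2.8788]), 'qpos': array([ 1.2414,  0.3003,  1.5214, -0.    ,  1.3207, -0.0666]), 'force': array([-0.2512, -0.1974,  0.6041])}
```

View pics/w1.png

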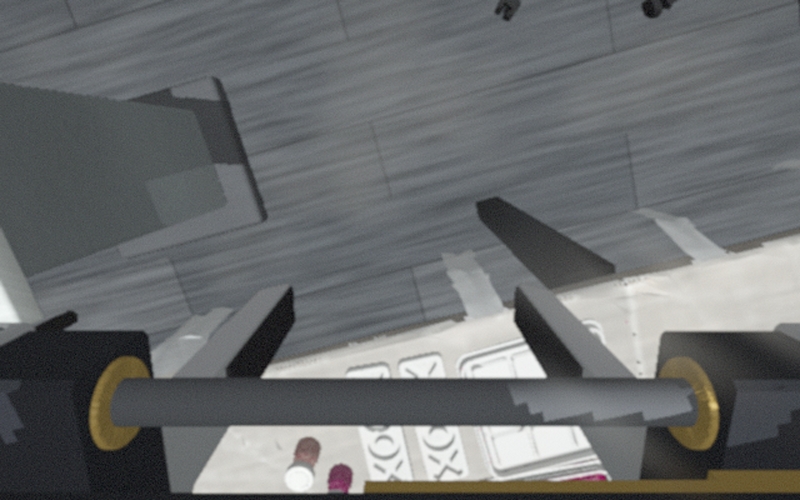

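The rows need all five keys. The wrist camera looks towards +tool x, so I'll view the stand from its -y end.

Call:
{"name": "send_rows", "arguments": {"rows": [{"dx": 0, "dy": 0, "dz": -40, "roll": 7.03, "jaw": -1}, {"dx": 0, "dy": 0, "dz": -40, "roll": 7.03, "jaw": -1}, {"dx": 0, "dy": 0, "dz": -40, "roll": 7.03, "jaw": -1}, {"dx": 0, "dy": 0, "dz": -40, "roll": 7.03, "jaw": -1}, {"dx": 0, "dy": 0, "dz": -35, "roll": 7.03, "jaw": -1}, {"dx": 0, "dy": 0, "dz": 0, "roll": 7.03, "jaw": -1}, {"dx": 0, "dy": 0, "dz": 0, "roll": 7.03, "jaw": -1}, {"dx": 0, "dy": 0, "dz": 0, "roll": 7.03, "jaw": -1}, {"dx": 0, "dy": 0, "dz": 0, "roll": 7.03, "jaw": -1}, {"dx": 0, "dy": 0, "dz": 0, "roll": 7.03, "jaw": -1}, {"dx": 0, "dy": 0, "dz": 0, "roll": 7.03, "jaw": -1}, {"dx": 0, "dy": 0, "dz": 0, "roll": 7.03, "jaw": -1}]}}

```text
time_s: 1.15
ee_pos: [0.1429, 0.5311, 0.4002]
eef_rot: [-3.142, 0.001, 1.4]
force: [0.8, -0.3, 0.2]
grip_width: 0.0939
grip_force: 0.0
```

Call:
{"name": "send_rows", "arguments": {"rows": [{"dx": -27, "dy": 20, "dz": 0, "roll": 0, "jaw": -1}, {"dx": -27, "dy": 20, "dz": 0, "roll": 0, "jaw": -1}, {"dx": -27, "dy": 20, "dz": 0, "roll": 0, "jaw": -1}, {"dx": -27, "dy": 20, "dz": 0, "roll": 0, "jaw": -1}, {"dx": -27, "dy": 20, "dz": 0, "roll": 0, "jaw": -1}, {"dx": -27, "dy": 20, "dz": 0, "roll": 0, "jaw": -1}, {"dx": -27, "dy": 20, "dz": 0, "roll": 0, "jaw": -1}, {"dx": -27, "dy": 20, "dz": 0, "roll": 0, "jaw": -1}, {"dx": -27, "dy": 20, "dz": 0, "roll": 0, "jaw": -1}, {"dx": -27, "dy": 20, "dz": 0, "roll": 0, "jaw": -1}, {"dx": -27, "dy": 20, "dz": 0, "roll": 0, "jaw": -1}, {"dx": -27, "dy": 20, "dz": 0, "roll": 0, "jaw": -1}]}}

```text
time_s: 2.15
ee_pos: [0.3269, 0.1706, 0.4005]
eef_rot: [3.141, -0.0, 1.407]
force: [0.6, 0.2, 0.1]
grip_width: 0.0937
grip_force: 0.0
```

Call:
{"name": "send_rows", "arguments": {"rows": [{"dx": -27, "dy": 20, "dz": 0, "roll": 0, "jaw": -1}, {"dx": -27, "dy": 20, "dz": 0, "roll": 0, "jaw": -1}, {"dx": -27, "dy": 20, "dz": 0, "roll": 0, "jaw": -1}, {"dx": -27, "dy": 20, "dz": 0, "roll": 0, "jaw": -1}, {"dx": -27, "dy": 20, "dz": 0, "roll": 0, "jaw": -1}, {"dx": -27, "dy": 20, "dz": 0, "roll": 0, "jaw": -1}, {"dx": -27, "dy": 20, "dz": 0, "roll": 0, "jaw": -1}, {"dx": -27, "dy": 20, "dz": 0, "roll": 0, "jaw": -1}, {"dx": -27, "dy": 20, "dz": 0, "roll": 0, "jaw": -1}, {"dx": -27, "dy": 20, "dz": 0, "roll": 0, "jaw": -1}, {"dx": -27, "dy": 20, "dz": 0, "roll": 0, "jaw": -1}, {"dx": 0, "dy": 0, "dz": 0, "roll": 0, "jaw": -1}]}}

```text
time_s: 3.15
ee_pos: [0.4963, -0.1608, 0.3983]
eef_rot: [-3.138, -0.0, 1.403]
force: [0.3, -0.1, -0.1]
grip_width: 0.0935
grip_force: 0.0
```

```bash
python3 - <<'E'
from h import *
import pickle
c=cam('wrist');pickle.dump(c,open('w1.pkl','wb'))
cv2.imwrite('pics/w2.png',cv2.resize(c['frame'][:,:,::-1],(800,500),interpolation=cv2.INTER_CUBIC))
o=get_obs();print({k:np.round(o[k],4) for k in('time_s','ee_pos','eef_rot','qpos','force')})
E
```

```text
{'time_s': np.float64(3.2), 'ee_pos': array([ 0.4955, -0.1588,  0.3988]), 'eef_rot': array([-3.1387e+00, -5.0000e-04,  1.4037e+00]), 'qpos': array([-3.8040e-01,  1.6940e-01,  1.2432e+00, -1.0000e-04,  1.7320e+00,
       -2.1330e-01]), 'force': array([-0.9298, -0.2122,  0.4492])}
```

View pics/w2.png

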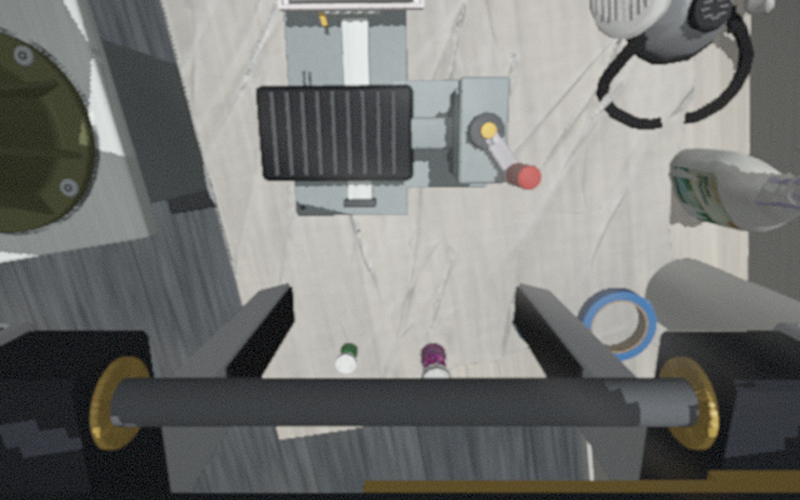

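The wrist view shows the crank's cap at (488,130), the red knob at (524,177), the bed's near corners at (297,214) and (408,213), and the detent screw at (324,20).

```bash
python3 - <<'E'
from h import *
import pickle
c=pickle.load(open('w1.pkl','rb'))
w=lambda x,y,z=None:world(c,x/1.25,y/1.25,z).round(4)
for n,x,y,z in [('cap',488,130,.235),('knobtop',530,177,.268),('knob',524,177,None),('nearL',297,214,.012),('nearR',408,213,.012),('railL',343,50,None),('railR',368,50,None),('screw',324,20,None),('lampT',330,130,None),('lampFL',260,89,None),('lampFR',410,87,None),('lampNL',266,178,None),('lampNR',411,178,None),('plateNR',508,180,None)]:
  print(n,w(x,y,z), w(x,y))
h=cv2.cvtColor(c['frame'],cv2.COLOR_RGB2HSV)
m=((h[...,0]<8)|(h[...,0]>172))&(h[...,1]>140)&(h[...,2]>60);m[:120]=0;m[165:]=0;m[:,:395]=0;m[:,440:]=0
v,u=np.where(m);P=np.array([world(c,a,b) for a,b in zip(u,v)]);t=P[:,2]>.262
print(len(u),t.sum(),P[t].mean(0),P[:,2].max(),P[t].min(0),P[t].max(0))
E
```

```text
cap [ 0.5699 -0.0976  0.235 ] [ 0.5706 -0.0976  0.2314]
knobtop [ 0.5886 -0.1333  0.268 ] [ 0.5887 -0.1334  0.2675]
knob [ 0.5845 -0.1326  0.2681] [ 0.5845 -0.1326  0.2681]
nearL [ 0.3557 -0.1618  0.012 ] [ 0.3551 -0.1621  0.0096]
nearR [ 0.4967 -0.1842  0.012 ] [ 0.4965 -0.1859  0.0011]
railL [0.4541 0.0178 0.0248] [0.4541 0.0178 0.0248]
railR [0.4824 0.0135 0.0224] [0.4824 0.0135 0.0224]
screw [0.4408 0.0487 0.0392] [0.4408 0.0487 0.0392]
lampT [ 0.4391 -0.0732  0.141 ] [ 0.4391 -0.0732  0.141 ]
lampFL [ 0.3819 -0.026   0.1392] [ 0.3819 -0.026   0.1392]
lampFR [ 0.5205 -0.0471  0.1351] [ 0.5205 -0.0471  0.1351]
lampNL [ 0.3678 -0.1072  0.1391] [ 0.3678 -0.1072  0.1391]
lampNR [ 0.5077 -0.131   0.136 ] [ 0.5077 -0.131   0.136 ]
plateNR [ 0.5803 -0.1368  0.2355] [ 0.5803 -0.1368  0.2355]Traceback (most recent call last):
  File "<stdin>", line 9, in <module>
IndexError: too many indices for array: array is 1-dimensional, but 2 were indexed
```

Call:
{"name": "send_rows", "arguments": {"rows": [{"dx": 13.5, "dy": 28.5, "dz": 0, "roll": 0, "jaw": 0}, {"dx": 13.5, "dy": 28.5, "dz": 0, "roll": 0, "jaw": 0}, {"dx": 13.5, "dy": 28.5, "dz": 0, "roll": 0, "jaw": 0}, {"dx": 0, "dy": 0, "dz": 33, "roll": 0, "jaw": 0}, {"dx": 0, "dy": 0, "dz": 33, "roll": 0, "jaw": 0}, {"dx": 0, "dy": 0, "dz": 20, "roll": 0, "jaw": 0}, {"dx": 0, "dy": 0, "dz": 0, "roll": 0, "jaw": 0}, {"dx": 0, "dy": 0, "dz": 0, "roll": 0, "jaw": 0}]}}

```text
time_s: 3.87
ee_pos: [0.5857, -0.1301, 0.315]
eef_rot: [-3.141, -0.0, 1.407]
force: [-0.4, 0.3, 0.6]
grip_width: 0.0477
grip_force: 0.0
```

```bash
python3 - <<'E'
from h import *
o=get_obs();print({k:np.round(o[k],4) for k in('time_s','ee_pos','eef_rot','force')})
y=o['eef_rot'][2];p=np.array([.5865,-.133])-o['ee_pos'][:2]
print(p@[np.cos(y),np.sin(y)]*1e3,p@[np.sin(y),-np.cos(y)]*1e3,(o['ee_pos'][2]-.236)*1e3)
E
```

```text
{'time_s': np.float64(3.8667), 'ee_pos': array([ 0.5857, -0.1301,  0.315 ]), 'eef_rot': array([-3.141e+00, -1.000e-04,  1.407e+00]), 'force': array([-0.4373,  0.2689,  0.5716])}
-2.730139162680663 1.219496462035369 79.00317353059766
```

Call:
{"name": "send_rows", "arguments": {"rows": [{"dx": -2.7, "dy": 1.2, "dz": 25, "roll": 0, "jaw": 0}, {"dx": 0, "dy": 0, "dz": 25, "roll": 0, "jaw": 0}, {"dx": 0, "dy": 0, "dz": 20, "roll": 0, "jaw": 0}, {"dx": 0, "dy": 0, "dz": 9, "roll": 0, "jaw": 0}, {"dx": 0, "dy": 0, "dz": 0, "roll": 0, "jaw": 1}, {"dx": 0, "dy": 0, "dz": 0, "roll": 0, "jaw": 1}, {"dx": 0, "dy": 0, "dz": 0, "roll": 0, "jaw": 1}, {"dx": 0, "dy": 0, "dz": 0, "roll": 0, "jaw": 1}, {"dx": 0, "dy": 0, "dz": 0, "roll": 0, "jaw": 1}, {"dx": 0, "dy": 0, "dz": 0, "roll": 0, "jaw": 1}], "force": 15}}

```text
time_s: 4.7
ee_pos: [0.5872, -0.1339, 0.2367]
eef_rot: [3.139, 0.0, 1.406]
force: [1.5, -1.2, 5.6]
grip_width: 0.0178
grip_force: 15.0
```

```bash
python3 - <<'E'
from h import *
o=get_obs();print({k:np.round(o[k],4) for k in('time_s','ee_pos','eef_rot','force','grip_width','grip_force')})
# path from stand angle a0 clockwise, tool coords (dx=stand y, dy=stand x)
p=o['ee_pos'][:2]-np.array([.570,-.0975]);print(np.hypot(*p))
y=o['eef_rot'][2];X=np.array([np.sin(y),-np.cos(y)]);Y=np.array([np.cos(y),np.sin(y)])
a0=np.degrees(np.arctan2(p@Y,p@X));print(a0)
N=32;a=np.radians(np.linspace(a0,-360,N+1));P=.04*np.c_[np.sin(a),np.cos(a)]*1e3
print(np.diff(P,axis=0).round(1).tolist())
E
```

```text
{'time_s': np.float64(4.7), 'ee_pos': array([ 0.5872, -0.1339,  0.2367]), 'eef_rot': array([3.1394e+00, 3.0000e-04, 1.4064e+00]), 'force': array([ 1.5162, -1.179 ,  5.5804]), 'grip_width': np.float64(0.0178), 'grip_force': np.float64(15.002)}
0.04024924694482281
-55.215417465643505
[[-3.3, -5.8], [-2.3, -6.2], [-1.3, -6.5], [-0.2, -6.6], [0.9, -6.6], [2.0, -6.3], [3.0, -5.9], [4.0, -5.3], [4.8, -4.6], [5.5, -3.7], [6.0, -2.8], [6.4, -1.7], [6.6, -0.7], [6.6, 0.4], [6.5, 1.5], [6.1, 2.6], [5.6, 3.6], [4.9, 4.4], [4.1, 5.2], [3.2, 5.8], [2.2, 6.3], [1.2, 6.5], [0.1, 6.6], [-1.0, 6.6], [-2.1, 6.3], [-3.1, 5.9], [-4.1, 5.3], [-4.9, 4.5], [-5.5, 3.6], [-6.1, 2.7], [-6.4, 1.6], [-6.6, 0.6]]
```

Call:
{"name": "send_rows", "arguments": {"rows": [{"dx": -3.3, "dy": -5.8, "dz": 0, "roll": 0, "jaw": 1}, {"dx": -2.3, "dy": -6.2, "dz": 0, "roll": 0, "jaw": 1}, {"dx": -1.3, "dy": -6.5, "dz": 0, "roll": 0, "jaw": 1}, {"dx": -0.2, "dy": -6.6, "dz": 0, "roll": 0, "jaw": 1}, {"dx": 0.9, "dy": -6.6, "dz": 0, "roll": 0, "jaw": 1}, {"dx": 2.0, "dy": -6.3, "dz": 0, "roll": 0, "jaw": 1}, {"dx": 3.0, "dy": -5.9, "dz": 0, "roll": 0, "jaw": 1}, {"dx": 4.0, "dy": -5.3, "dz": 0, "roll": 0, "jaw": 1}]}}

```text
time_s: 5.37
ee_pos: [0.5395, -0.1222, 0.2366]
eef_rot: [3.138, -0.001, 1.407]
force: [8.5, 4.8, 3.3]
grip_width: 0.0176
grip_force: 15.0
```

```bash
cat > c.py <<'E'
from h import *
o=get_obs();print({k:np.round(o[k],4) for k in('time_s','ee_pos','force','grip_width')})
p=o['ee_pos'][:2]-np.array([.570,-.0975])
y=o['eef_rot'][2];X=np.array([np.sin(y),-np.cos(y)]);Y=np.array([np.cos(y),np.sin(y)])
F=o['force'][:2];print('r',np.hypot(*p),'ang',np.degrees(np.arctan2(p@Y,p@X)),'fx,fy tool',F@Y,F@X)
E
python3 c.py
```

```text
{'time_s': np.float64(5.3667), 'ee_pos': array([ 0.5395, -0.1222,  0.2366]), 'force': array([8.4999, 4.8203, 3.2833]), 'grip_width': np.float64(0.0176)}
r 0.03929729733530762 ang -131.5726347566102 fx,fy tool 6.144223964659592 7.598226013583148
```

Call:
{"name": "send_rows", "arguments": {"rows": [{"dx": 4.8, "dy": -4.6, "dz": 0, "roll": 0, "jaw": 1}, {"dx": 5.5, "dy": -3.7, "dz": 0, "roll": 0, "jaw": 1}, {"dx": 6.0, "dy": -2.8, "dz": 0, "roll": 0, "jaw": 1}, {"dx": 6.4, "dy": -1.7, "dz": 0, "roll": 0, "jaw": 1}, {"dx": 6.6, "dy": -0.7, "dz": 0, "roll": 0, "jaw": 1}, {"dx": 6.6, "dy": 0.4, "dz": 0, "roll": 0, "jaw": 1}, {"dx": 6.5, "dy": 1.5, "dz": 0, "roll": 0, "jaw": 1}, {"dx": 6.1, "dy": 2.6, "dz": 0, "roll": 0, "jaw": 1}]}}

```text
time_s: 6.03
ee_pos: [0.5385, -0.0737, 0.2366]
eef_rot: [3.139, 0.001, 1.406]
force: [3.3, -4.3, 4.6]
grip_width: 0.0174
grip_force: 15.0
```

```bash
python3 c.py
```

```text
{'time_s': np.float64(6.0333), 'ee_pos': array([ 0.5385, -0.0737,  0.2366]), 'force': array([ 3.3312, -4.3197,  4.5855]), 'grip_width': np.float64(0.0174)}
r 0.0394743806179549 ang 152.4194005691649 fx,fy tool -3.715442748166168 3.9940012389863275
```

Call:
{"name": "send_rows", "arguments": {"rows": [{"dx": 5.6, "dy": 3.6, "dz": 0, "roll": 0, "jaw": 1}, {"dx": 4.9, "dy": 4.4, "dz": 0, "roll": 0, "jaw": 1}, {"dx": 4.1, "dy": 5.2, "dz": 0, "roll": 0, "jaw": 1}, {"dx": 3.2, "dy": 5.8, "dz": 0, "roll": 0, "jaw": 1}, {"dx": 2.2, "dy": 6.3, "dz": 0, "roll": 0, "jaw": 1}, {"dx": 1.2, "dy": 6.5, "dz": 0, "roll": 0, "jaw": 1}, {"dx": 0.1, "dy": 6.6, "dz": 0, "roll": 0, "jaw": 1}, {"dx": -1.0, "dy": 6.6, "dz": 0, "roll": 0, "jaw": 1}]}}

```text
time_s: 6.7
ee_pos: [0.5861, -0.0601, 0.2366]
eef_rot: [3.14, -0.001, 1.407]
force: [-0.8, 3.5, 9.0]
grip_width: 0.0177
grip_force: 15.0
```

```bash
python3 c.py
```

```text
{'time_s': np.float64(6.7), 'ee_pos': array([ 0.5861, -0.0601,  0.2366]), 'force': array([-0.827 ,  3.4751,  9.0206]), 'grip_width': np.float64(0.0177)}
r 0.04072601390920285 ang 76.04239001619024 fx,fy tool 3.2938953766662826 -1.382343144163083
```

Call:
{"name": "send_rows", "arguments": {"rows": [{"dx": -2.1, "dy": 6.3, "dz": 0, "roll": 0, "jaw": 1}, {"dx": -3.1, "dy": 5.9, "dz": 0, "roll": 0, "jaw": 1}, {"dx": -4.1, "dy": 5.3, "dz": 0, "roll": 0, "jaw": 1}, {"dx": -4.9, "dy": 4.5, "dz": 0, "roll": 0, "jaw": 1}, {"dx": -5.5, "dy": 3.6, "dz": 0, "roll": 0, "jaw": 1}, {"dx": -6.1, "dy": 2.7, "dz": 0, "roll": 0, "jaw": 1}, {"dx": -3, "dy": 1.0, "dz": 0, "roll": 0, "jaw": 1}, {"dx": 0, "dy": 0, "dz": 0, "roll": 0, "jaw": 1}, {"dx": 0, "dy": 0, "dz": 0, "roll": 0, "jaw": 1}]}}

```text
time_s: 7.45
ee_pos: [0.6109, -0.0943, 0.2368]
eef_rot: [3.137, -0.0, 1.406]
force: [7.4, -1.0, 6.6]
grip_width: 0.0175
grip_force: 15.0
```

```bash
python3 c.py
```

```text
{'time_s': np.float64(7.45), 'ee_pos': array([ 0.6109, -0.0943,  0.2368]), 'force': array([ 7.4417, -1.003 ,  6.5665]), 'grip_width': np.float64(0.0175)}
r 0.041002689648972926 ang 13.955678366776667 fx,fy tool 0.22956597971255235 7.505513099355892
```

Call:
{"name": "send_rows", "arguments": {"rows": [{"dx": -3, "dy": 1.2, "dz": 0, "roll": 0, "jaw": 1}, {"dx": -3, "dy": 0.4, "dz": 0, "roll": 0, "jaw": 1}, {"dx": -2, "dy": 0, "dz": 0, "roll": 0, "jaw": 1}, {"dx": 0, "dy": 0, "dz": 0, "roll": 0, "jaw": 1}, {"dx": 0, "dy": 0, "dz": 0, "roll": 0, "jaw": 1}]}}

```text
time_s: 7.87
ee_pos: [0.6107, -0.1024, 0.2367]
eef_rot: [3.138, 0.0, 1.406]
force: [4.3, -0.6, 7.4]
grip_width: 0.0173
grip_force: 15.0
```

```bash
python3 c.py
```

```text
{'time_s': np.float64(7.8667), 'ee_pos': array([ 0.6107, -0.1024,  0.2367]), 'force': array([ 4.335 , -0.5859,  7.4193]), 'grip_width': np.float64(0.0173)}
r 0.04104508197177289 ang 2.5150375434510623 fx,fy tool 0.13187671273458 4.372417880868362
```

Call:
{"name": "send_rows", "arguments": {"rows": [{"dx": -1, "dy": 0, "dz": 0, "roll": 0, "jaw": 1}, {"dx": -1, "dy": 0, "dz": 0, "roll": 0, "jaw": 1}, {"dx": 0, "dy": 0, "dz": 0, "roll": 0, "jaw": 1}, {"dx": 0, "dy": 0, "dz": 0, "roll": 0, "jaw": 1}]}}

```text
time_s: 8.2
ee_pos: [0.6105, -0.1038, 0.2367]
eef_rot: [3.139, -0.001, 1.407]
force: [5.0, 2.7, 6.8]
grip_width: 0.0175
grip_force: 15.0
```

```bash
python3 c.py
```

```text
{'time_s': np.float64(8.2), 'ee_pos': array([ 0.6105, -0.1038,  0.2367]), 'force': array([5.0466, 2.7228, 6.7876]), 'grip_width': np.float64(0.0175)}
r 0.04099118441187749 ang 0.6251904320753642 fx,fy tool 3.5102066386948567 4.534362352758734
```

Force has started to build at about 0.6°. I'll push a little further to confirm the stop.

Call:
{"name": "send_rows", "arguments": {"rows": [{"dx": -1, "dy": 0, "dz": 0, "roll": 0, "jaw": 1}, {"dx": -1, "dy": 0, "dz": 0, "roll": 0, "jaw": 1}, {"dx": 0, "dy": 0, "dz": 0, "roll": 0, "jaw": 1}, {"dx": 0, "dy": 0, "dz": 0, "roll": 0, "jaw": 1}]}}

```text
time_s: 8.53
ee_pos: [0.6104, -0.1042, 0.2367]
eef_rot: [3.138, -0.003, 1.408]
force: [6.6, 11.4, 7.2]
grip_width: 0.0178
grip_force: 15.0
```

```bash
python3 c.py; python3 - <<'E'
from h import *
import pickle
c=cam('side');pickle.dump(c,open('s2.pkl','wb'))
f=c['frame'][170:300,270:400,::-1]
cv2.imwrite('pics/crop2.png',cv2.resize(f,None,fx=4.6,fy=4.6,interpolation=cv2.INTER_CUBIC))
E
```

```text
{'time_s': np.float64(8.5333), 'ee_pos': array([ 0.6104, -0.1042,  0.2367]), 'force': array([ 6.6468, 11.3935,  7.1775]), 'grip_width': np.float64(0.0178)}
r 0.040994630346818633 ang -0.10399542592263064 fx,fy tool 12.320474237526133 4.71137176962385
```

View pics/crop2.png

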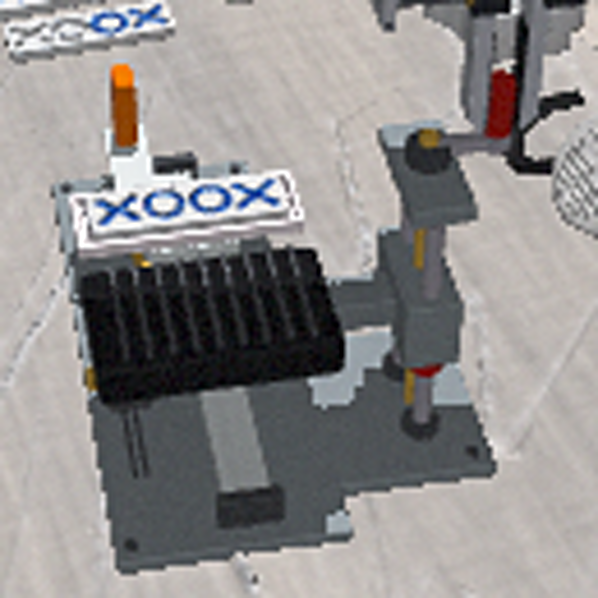

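The carriage is down on the red collar (424,370), and the stop reads 12 N with the arm at -0.1°. I'll release, rise and go to look at the handle.

Call:
{"name": "send_rows", "arguments": {"rows": [{"dx": 0, "dy": 0, "dz": 0, "roll": 0, "jaw": 0}, {"dx": 0, "dy": 0, "dz": 0, "roll": 0, "jaw": 0}, {"dx": 0, "dy": 0, "dz": 0, "roll": 0, "jaw": 0}, {"dx": 0, "dy": 0, "dz": 0, "roll": 0, "jaw": 0}, {"dx": 0, "dy": 0, "dz": -30, "roll": 0, "jaw": 0}, {"dx": 0, "dy": 0, "dz": -35, "roll": 0, "jaw": 0}, {"dx": 0, "dy": 0, "dz": -35, "roll": 0, "jaw": 0}, {"dx": 0, "dy": 0, "dz": -25, "roll": 0, "jaw": 0}, {"dx": 0, "dy": 0, "dz": 0, "roll": 0, "jaw": 0}]}}

```text
time_s: 9.33
ee_pos: [0.6098, -0.1065, 0.3663]
eef_rot: [3.134, 0.001, 1.406]
force: [-0.0, -0.2, 2.0]
grip_width: 0.0469
grip_force: 0.0
```

Call:
{"name": "send_rows", "arguments": {"rows": [{"dx": 14.5, "dy": -24, "dz": 0, "roll": 0, "jaw": 0}, {"dx": 14.5, "dy": -24, "dz": 0, "roll": 0, "jaw": 0}, {"dx": 14.5, "dy": -24, "dz": 0, "roll": 0, "jaw": 0}, {"dx": 14.5, "dy": -24, "dz": 0, "roll": 0, "jaw": 0}, {"dx": 14.5, "dy": -24, "dz": 0, "roll": 0, "jaw": 0}, {"dx": 14.5, "dy": -24, "dz": 0, "roll": 0, "jaw": 0}, {"dx": 14.5, "dy": -24, "dz": 0, "roll": 0, "jaw": 0}, {"dx": 14.5, "dy": -24, "dz": 0, "roll": 0, "jaw": 0}, {"dx": 0, "dy": 0, "dz": 0, "roll": 0, "jaw": 0}, {"dx": 0, "dy": 0, "dz": 0, "roll": 0, "jaw": 0}]}}

```text
time_s: 10.17
ee_pos: [0.4384, 0.0401, 0.3604]
eef_rot: [3.141, 0.0, 1.408]
force: [0.9, -0.5, -0.3]
grip_width: 0.0469
grip_force: 0.0
```

```bash
python3 - <<'E'
from h import *
import pickle
c=cam('wrist');pickle.dump(c,open('w3.pkl','wb'))
cv2.imwrite('pics/w3.png',cv2.resize(c['frame'][:,:,::-1],(800,500),interpolation=cv2.INTER_CUBIC))
E
```

```text
(no output)
```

View pics/w3.png

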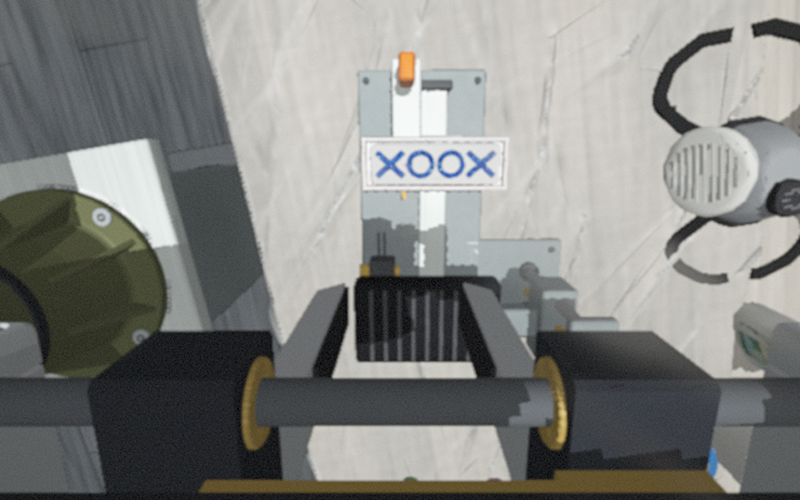

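The detent block is at (382,265) with its brass screw at (364,270), the leading end of the brass strip is at (404,196), and the handle's top is centred at about (407,60).

```bash
python3 - <<'E'
from h import *
import pickle
c=pickle.load(open('w3.pkl','rb'))
f=c['frame'][145:235,270:350,::-1];cv2.imwrite('pics/c3.png',cv2.resize(f,None,fx=6.6,fy=6.6,interpolation=cv2.INTER_CUBIC))
o=get_obs();y=o['eef_rot'][2];X=np.array([np.sin(y),-np.cos(y)]);Y=np.array([np.cos(y),np.sin(y)])
print(o['ee_pos'],y)
for n,x,yy,z in [('htop',407,60,.112),('hTL',400,53,.112),('hTR',414,53,.112),('hTopFront',407,68,.112),('screw',364,270,.034),('block',382,265,None),('b2',398,270,.034),('stripend',404,197,.034),('trayFL',362,188,None),('trayNL',365,137,None),('railL',421,240,None),('railR',446,240,None),('bedL',358,72,.012),('bedR',485,72,.012),('lampFL',358,282,None),('lampFR',498,279,None)]:
  p=world(c,x/1.25,yy/1.25,z);q=p[:2]-[.4655,.005];print(n,p.round(4),'stand',(q@X*1e3).round(1),(q@Y*1e3).round(1))
E
```

```text
[0.4389039  0.0395474  0.36022125] 1.406873859680989
htop [0.4636 0.1752 0.112 ] stand -29.7 167.6
hTL [0.4583 0.1819 0.112 ] stand -35.9 173.4
hTR [0.4707 0.1799 0.112 ] stand -23.4 173.4
hTopFront [0.4625 0.1685 0.112 ] stand -29.6 160.8
screw [ 0.379 -0.033  0.034] stand -79.2 -51.6
block [ 0.402  -0.0277  0.0441] stand -57.3 -42.6
b2 [ 0.4187 -0.0395  0.034 ] stand -38.9 -51.6
stripend [0.4397 0.0447 0.034 ] stand -32.0 34.9
trayFL [0.3969 0.0645 0.0579] stand -77.4 47.5
trayNL [0.4061 0.1176 0.0119] stand -76.9 101.4
railL [ 0.4512 -0.01    0.0252] stand -11.7 -17.1
railR [ 0.4812 -0.0179  0.0119] stand 19.3 -20.0
bedL [0.4112 0.188  0.012 ] stand -83.4 171.6
bedR [0.551  0.1651 0.012 ] stand 58.2 171.9
lampFL [ 0.3816 -0.0227  0.1132] stand -78.2 -41.0
lampFR [ 0.538  -0.0773  0.0124] stand 85.0 -69.4
```

View pics/c3.png

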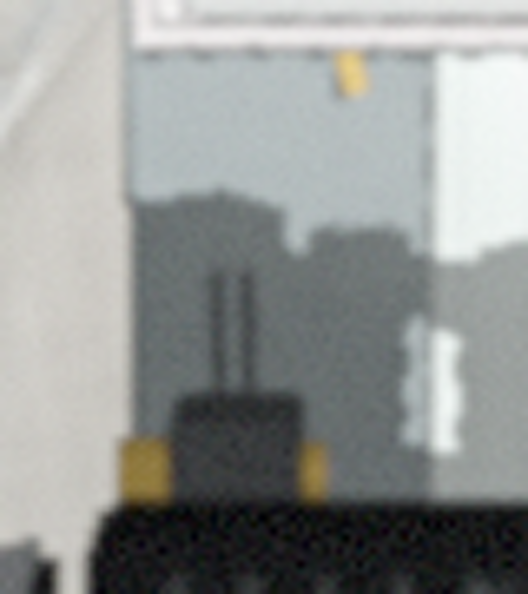

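Call:
{"name": "send_rows", "arguments": {"rows": [{"dx": 27.5, "dy": 0.5, "dz": 0, "roll": 0, "jaw": 0}, {"dx": 27.5, "dy": 0.5, "dz": 0, "roll": 0, "jaw": 0}, {"dx": 27.5, "dy": 0.5, "dz": 0, "roll": 0, "jaw": 0}, {"dx": 27.5, "dy": 0.5, "dz": 0, "roll": 0, "jaw": 0}, {"dx": 27.5, "dy": 0.5, "dz": 20, "roll": 0, "jaw": 0}, {"dx": 0, "dy": 0, "dz": 40, "roll": 0, "jaw": 0}, {"dx": 0, "dy": 0, "dz": 40, "roll": 0, "jaw": 0}, {"dx": 0, "dy": 0, "dz": 40, "roll": 0, "jaw": 0}, {"dx": 0, "dy": 0, "dz": 40, "roll": 0, "jaw": 0}, {"dx": 0, "dy": 0, "dz": 40, "roll": 0, "jaw": 0}, {"dx": 0, "dy": 0, "dz": 0, "roll": 0, "jaw": 0}, {"dx": 0, "dy": 0, "dz": 0, "roll": 0, "jaw": 0}]}}

```text
time_s: 11.22
ee_pos: [0.4638, 0.1742, 0.1396]
eef_rot: [-3.138, 0.002, 1.406]
force: [-0.2, 0.6, 0.6]
grip_width: 0.0471
grip_force: 0.0
```

```bash
cat > t.py <<'E'
from h import *
o=get_obs();y=1.4066;X=np.array([np.sin(y),-np.cos(y)]);Y=np.array([np.cos(y),np.sin(y)])
q=o['ee_pos'][:2]-[.4655,.005];F=o['force']
print('stand',(q@X*1e3).round(1),(q@Y*1e3).round(1),'z',o['ee_pos'][2].round(4),'yaw',o['eef_rot'][2].round(4),'F x,y,z',(F[:2]@X).round(1),(F[:2]@Y).round(1),F[2].round(1),'t',o['time_s'].round(2),'w',o['grip_width'].round(4))
E
python3 t.py
```

```text
Traceback (most recent call last):
  File "t.py", line 4, in <module>
    print('stand',(q@X*1e3).round(1),(q@Y*1e3).round(1),'z',o['ee_pos'][2].round(4),'yaw',o['eef_rot'][2].round(4),'F x,y,z',(F[:2]@X).round(1),(F[:2]@Y).round(1),F[2].round(1),'t',o['time_s'].round(2),'w',o['grip_width'].round(4))
                                                                                                                                                                                     ^^^^^^^^^^^^^^^^^
AttributeError: 'float' object has no attribute 'round'
```

Call:
{"name": "send_rows", "arguments": {"rows": [{"dx": 1, "dy": 0, "dz": 25, "roll": 0, "jaw": 0}, {"dx": 0, "dy": 0, "dz": 25, "roll": 0, "jaw": 0}, {"dx": 0, "dy": 0, "dz": 14, "roll": 0, "jaw": 0}, {"dx": 0, "dy": 0, "dz": 0, "roll": 0, "jaw": 0}, {"dx": 0, "dy": 0, "dz": 0, "roll": 0, "jaw": 1}, {"dx": 0, "dy": 0, "dz": 0, "roll": 0, "jaw": 1}, {"dx": 0, "dy": 0, "dz": 0, "roll": 0, "jaw": 1}, {"dx": 0, "dy": 0, "dz": 0, "roll": 0, "jaw": 1}, {"dx": 0, "dy": 0, "dz": 0, "roll": 0, "jaw": 1}, {"dx": 0, "dy": 0, "dz": 0, "roll": 0, "jaw": 1}], "force": 35}}

```text
time_s: 12.05
ee_pos: [0.4634, 0.1761, 0.0773]
eef_rot: [-3.14, -0.0, 1.407]
force: [-11.0, 0.7, 8.5]
grip_width: 0.0157
grip_force: 35.0
```

```bash
sed -i "s/'t',o\['time_s'\].round(2)/'t',o['time_s']/" t.py; python3 t.py
```

```text
Traceback (most recent call last):
  File "t.py", line 4, in <module>
    print('stand',(q@X*1e3).round(1),(q@Y*1e3).round(1),'z',o['ee_pos'][2].round(4),'yaw',o['eef_rot'][2].round(4),'F x,y,z',(F[:2]@X).round(1),(F[:2]@Y).round(1),F[2].round(1),'t',o['time_s'],'w',o['grip_width'].round(4))
                                                                                                                                                                                                     ^^^^^^^^^^^^^^^^^^^^^
AttributeError: 'float' object has no attribute 'round'
```

Gripped, 15.7 mm wide. I'll slide about 80 mm first, then use small steps.

Call:
{"name": "send_rows", "arguments": {"rows": [{"dx": 0, "dy": -1.3, "dz": 0, "roll": 0, "jaw": 1}, {"dx": -4, "dy": 0, "dz": 0, "roll": 0, "jaw": 1}, {"dx": -8, "dy": 0, "dz": 0, "roll": 0, "jaw": 1}, {"dx": -10, "dy": 0, "dz": 0, "roll": 0, "jaw": 1}, {"dx": -10, "dy": 0, "dz": 0, "roll": 0, "jaw": 1}, {"dx": -8, "dy": 0, "dz": 0, "roll": 0, "jaw": 1}, {"dx": 0, "dy": 0, "dz": 0, "roll": 0, "jaw": 1}, {"dx": 0, "dy": 0, "dz": 0, "roll": 0, "jaw": 1}]}}

```text
time_s: 12.72
ee_pos: [0.4568, 0.136, 0.0773]
eef_rot: [3.14, -0.0, 1.406]
force: [1.1, -2.6, 6.3]
grip_width: 0.0158
grip_force: 35.0
```

```bash
sed -i "s/,'w',.*/)/" t.py; python3 t.py
```

```text
stand -30.0 127.8 z 0.0773 yaw 1.4059 F x,y,z 1.5 -2.4 6.3 t 12.7167
```

Call:
{"name": "send_rows", "arguments": {"rows": [{"dx": -4, "dy": 0, "dz": 0, "roll": 0, "jaw": 1}, {"dx": -8, "dy": 0, "dz": 0, "roll": 0, "jaw": 1}, {"dx": -10, "dy": 0, "dz": 0, "roll": 0, "jaw": 1}, {"dx": -10, "dy": 0, "dz": 0, "roll": 0, "jaw": 1}, {"dx": -8, "dy": 0, "dz": 0, "roll": 0, "jaw": 1}, {"dx": -2, "dy": 0, "dz": 0, "roll": 0, "jaw": 1}, {"dx": -2, "dy": 0, "dz": 0, "roll": 0, "jaw": 1}]}}

```text
time_s: 13.3
ee_pos: [0.4498, 0.0927, 0.0773]
eef_rot: [3.139, -0.001, 1.406]
force: [4.0, 1.9, 4.7]
grip_width: 0.0158
grip_force: 35.0
```

```bash
python3 t.py
```

```text
stand -29.8 84.0 z 0.0773 yaw 1.4059 F x,y,z 3.6 2.5 4.7 t 13.3
```

Call:
{"name": "send_rows", "arguments": {"rows": [{"dx": -2, "dy": 0, "dz": 0, "roll": 0, "jaw": 1}, {"dx": -2, "dy": 0, "dz": 0, "roll": 0, "jaw": 1}]}}

```text
time_s: 13.47
ee_pos: [0.4492, 0.089, 0.0773]
eef_rot: [3.139, -0.001, 1.406]
force: [5.2, 1.5, 4.6]
grip_width: 0.0158
grip_force: 35.0
```

Call:
{"name": "send_rows", "arguments": {"rows": [{"dx": -2, "dy": 0, "dz": 0, "roll": 0, "jaw": 1}, {"dx": -2, "dy": 0, "dz": 0, "roll": 0, "jaw": 1}]}}

```text
time_s: 13.63
ee_pos: [0.4485, 0.0851, 0.0773]
eef_rot: [3.139, -0.001, 1.406]
force: [4.3, 1.7, 5.2]
grip_width: 0.0157
grip_force: 35.0
```

Call:
{"name": "send_rows", "arguments": {"rows": [{"dx": -2, "dy": 0, "dz": 0, "roll": 0, "jaw": 1}, {"dx": -2, "dy": 0, "dz": 0, "roll": 0, "jaw": 1}]}}

```text
time_s: 13.8
ee_pos: [0.448, 0.0818, 0.0773]
eef_rot: [3.139, -0.002, 1.406]
force: [5.6, 9.2, 4.6]
grip_width: 0.0155
grip_force: 35.0
```

Call:
{"name": "send_rows", "arguments": {"rows": [{"dx": -2, "dy": 0, "dz": 0, "roll": 0, "jaw": 1}, {"dx": -2, "dy": 0, "dz": 0, "roll": 0, "jaw": 1}]}}

```text
time_s: 13.97
ee_pos: [0.4475, 0.0781, 0.0774]
eef_rot: [3.139, -0.002, 1.406]
force: [5.8, 11.0, 4.6]
grip_width: 0.0159
grip_force: 35.0
```

Call:
{"name": "send_rows", "arguments": {"rows": [{"dx": -2, "dy": 0, "dz": 0, "roll": 0, "jaw": 1}, {"dx": -2, "dy": 0, "dz": 0, "roll": 0, "jaw": 1}]}}

```text
time_s: 14.13
ee_pos: [0.4468, 0.0743, 0.0774]
eef_rot: [3.139, -0.003, 1.406]
force: [7.2, 12.6, 3.9]
grip_width: 0.0159
grip_force: 35.0
```

Call:
{"name": "send_rows", "arguments": {"rows": [{"dx": 0, "dy": 1, "dz": 0, "roll": 0, "jaw": 1}, {"dx": 0, "dy": 0, "dz": 0, "roll": 0, "jaw": 1}, {"dx": 0, "dy": 0, "dz": 0, "roll": 0, "jaw": 1}, {"dx": 0, "dy": 0, "dz": 0, "roll": 0, "jaw": 1}]}}

```text
time_s: 14.47
ee_pos: [0.4467, 0.0731, 0.0772]
eef_rot: [3.141, -0.0, 1.407]
force: [-3.9, -0.1, 10.9]
grip_width: 0.0158
grip_force: 35.0
```

```bash
python3 t.py;  python3 - <<'E'
from h import *
import pickle
c=cam('side');pickle.dump(c,open('s4.pkl','wb'))
f=c['frame'][140:300,260:420,::-1]
cv2.imwrite('pics/crop4.png',cv2.resize(f,None,fx=3.7,fy=3.7,interpolation=cv2.INTER_CUBIC))
E
```

```text
stand -29.6 64.2 z 0.0772 yaw 1.4065 F x,y,z -3.9 -0.7 10.9 t 14.4667
```

View pics/crop4.png

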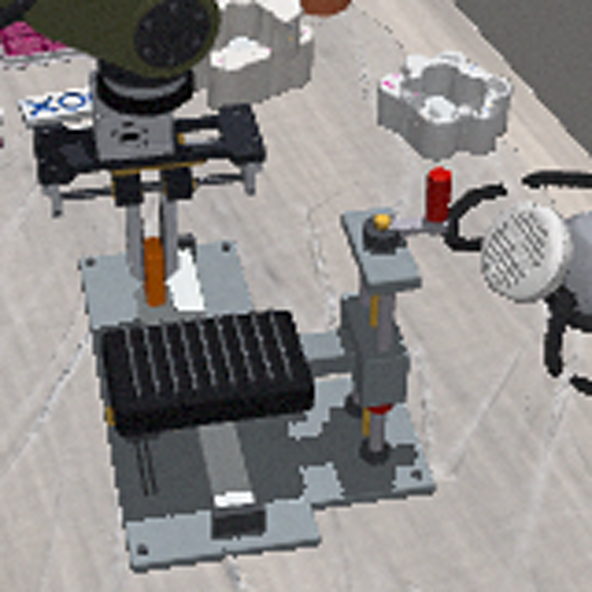

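The lamp is down on the collars, the crank is at its stop and nothing is touching. The tray is on the ramp, which began at stand y of about 75, so the click should come near 42. I'll carry on slowly.

Call:
{"name": "send_rows", "arguments": {"rows": [{"dx": -1.5, "dy": -0.4, "dz": 0, "roll": 0, "jaw": 1}, {"dx": -1.5, "dy": 0, "dz": 0, "roll": 0, "jaw": 1}]}}

```text
time_s: 14.68
ee_pos: [0.4464, 0.0713, 0.0774]
eef_rot: [3.14, -0.002, 1.406]
force: [2.0, 13.1, 7.7]
grip_width: 0.016
grip_force: 35.0
```

Call:
{"name": "send_rows", "arguments": {"rows": [{"dx": -1.5, "dy": 0, "dz": 0, "roll": 0, "jaw": 1}, {"dx": -1.5, "dy": 0, "dz": 0, "roll": 0, "jaw": 1}]}}

```text
time_s: 14.85
ee_pos: [0.4459, 0.0681, 0.0773]
eef_rot: [3.14, -0.002, 1.407]
force: [1.6, 10.2, 7.6]
grip_width: 0.0158
grip_force: 35.0
```

Call:
{"name": "send_rows", "arguments": {"rows": [{"dx": -1.5, "dy": 0, "dz": 0, "roll": 0, "jaw": 1}, {"dx": -1.5, "dy": 0, "dz": 0, "roll": 0, "jaw": 1}]}}

```text
time_s: 15.02
ee_pos: [0.4454, 0.0651, 0.0773]
eef_rot: [3.14, -0.002, 1.407]
force: [1.0, 7.8, 7.4]
grip_width: 0.0157
grip_force: 35.0
```

Call:
{"name": "send_rows", "arguments": {"rows": [{"dx": -1.5, "dy": 0, "dz": 0, "roll": 0, "jaw": 1}, {"dx": -1.5, "dy": 0, "dz": 0, "roll": 0, "jaw": 1}]}}

```text
time_s: 15.18
ee_pos: [0.4449, 0.0621, 0.0774]
eef_rot: [3.14, -0.002, 1.406]
force: [1.6, 8.3, 7.2]
grip_width: 0.0156
grip_force: 35.0
```

Call:
{"name": "send_rows", "arguments": {"rows": [{"dx": -1.5, "dy": 0, "dz": 0, "roll": 0, "jaw": 1}, {"dx": -1.5, "dy": 0, "dz": 0, "roll": 0, "jaw": 1}]}}

```text
time_s: 15.35
ee_pos: [0.4444, 0.059, 0.0773]
eef_rot: [3.14, -0.002, 1.407]
force: [1.3, 7.8, 8.7]
grip_width: 0.0157
grip_force: 35.0
```

```bash
python3 t.py
```

```text
stand -29.6 49.9 z 0.0773 yaw 1.4066 F x,y,z 0.0 7.9 8.7 t 15.35
```

Call:
{"name": "send_rows", "arguments": {"rows": [{"dx": -1, "dy": 0, "dz": 0, "roll": 0, "jaw": 1}, {"dx": -1, "dy": 0, "dz": 0, "roll": 0, "jaw": 1}]}}

```text
time_s: 15.52
ee_pos: [0.444, 0.0567, 0.0773]
eef_rot: [3.14, -0.001, 1.407]
force: [1.7, 2.8, 8.2]
grip_width: 0.0156
grip_force: 35.0
```

Call:
{"name": "send_rows", "arguments": {"rows": [{"dx": -1, "dy": 0, "dz": 0, "roll": 0, "jaw": 1}, {"dx": -1, "dy": 0, "dz": 0, "roll": 0, "jaw": 1}]}}

```text
time_s: 15.68
ee_pos: [0.4437, 0.0546, 0.0773]
eef_rot: [3.14, -0.001, 1.407]
force: [1.1, 2.0, 8.5]
grip_width: 0.0164
grip_force: 35.0
```

Call:
{"name": "send_rows", "arguments": {"rows": [{"dx": -1, "dy": 0, "dz": 0, "roll": 0, "jaw": 1}]}}

```text
time_s: 15.77
ee_pos: [0.4436, 0.0536, 0.0773]
eef_rot: [3.14, -0.001, 1.407]
force: [0.9, 2.6, 7.7]
grip_width: 0.0156
grip_force: 35.0
```

Call:
{"name": "send_rows", "arguments": {"rows": [{"dx": -1, "dy": 0, "dz": 0, "roll": 0, "jaw": 1}]}}

```text
time_s: 15.85
ee_pos: [0.4434, 0.0528, 0.0773]
eef_rot: [3.14, -0.001, 1.406]
force: [0.6, 9.0, 8.2]
grip_width: 0.0158
grip_force: 35.0
```

```bash
python3 t.py
```

```text
stand -29.6 43.5 z 0.0773 yaw 1.4064 F x,y,z -0.9 9.0 8.2 t 15.85
```

Call:
{"name": "send_rows", "arguments": {"rows": [{"dx": 0, "dy": 0, "dz": 0, "roll": 0, "jaw": 1}, {"dx": 0, "dy": 0, "dz": 0, "roll": 0, "jaw": 1}, {"dx": 0, "dy": 0, "dz": 0, "roll": 0, "jaw": 1}]}}

```text
time_s: 16.1
ee_pos: [0.4434, 0.0528, 0.0773]
eef_rot: [3.14, -0.001, 1.407]
force: [1.8, 3.9, 7.4]
grip_width: 0.016
grip_force: 35.0
```

```bash
python3 t.py
```

```text
stand -29.6 43.5 z 0.0773 yaw 1.4065 F x,y,z 1.1 4.2 7.4 t 16.1
```

Call:
{"name": "send_rows", "arguments": {"rows": [{"dx": -1, "dy": 0, "dz": 0, "roll": 0, "jaw": 1}, {"dx": 0, "dy": 0, "dz": 0, "roll": 0, "jaw": 1}, {"dx": 0, "dy": 0, "dz": 0, "roll": 0, "jaw": 1}]}}

```text
time_s: 16.35
ee_pos: [0.4433, 0.0524, 0.0773]
eef_rot: [3.14, -0.002, 1.406]
force: [1.8, 8.7, 7.0]
grip_width: 0.0161
grip_force: 35.0
```

Call:
{"name": "send_rows", "arguments": {"rows": [{"dx": -1, "dy": 0, "dz": 0, "roll": 0, "jaw": 1}, {"dx": 0, "dy": 0, "dz": 0, "roll": 0, "jaw": 1}, {"dx": 0, "dy": 0, "dz": 0, "roll": 0, "jaw": 1}]}}

```text
time_s: 16.6
ee_pos: [0.4434, 0.0521, 0.0774]
eef_rot: [3.139, -0.003, 1.406]
force: [3.5, 17.2, 6.6]
grip_width: 0.0159
grip_force: 35.0
```

The tray is caught: the force rose to 17 N over less than 1 mm of travel, which is the notch wall. I'll back off, then let the tray centre itself with a brief release and regrip. The pads close across the rail, so this leaves y free.

Call:
{"name": "send_rows", "arguments": {"rows": [{"dx": 1, "dy": 0, "dz": 0, "roll": 0, "jaw": 1}, {"dx": 1, "dy": 0, "dz": 0, "roll": 0, "jaw": 1}, {"dx": 0.3, "dy": 0, "dz": 0, "roll": 0, "jaw": 1}, {"dx": 0, "dy": 0, "dz": 0, "roll": 0, "jaw": 1}, {"dx": 0, "dy": 0, "dz": 0, "roll": 0, "jaw": 1}]}}

```text
time_s: 17.02
ee_pos: [0.4434, 0.0528, 0.0773]
eef_rot: [3.14, -0.0, 1.407]
force: [1.4, 0.4, 8.4]
grip_width: 0.0157
grip_force: 35.0
```

Call:
{"name": "send_rows", "arguments": {"rows": [{"dx": 0, "dy": 0, "dz": 0, "roll": 0, "jaw": 0.5}, {"dx": 0, "dy": 0, "dz": 0, "roll": 0, "jaw": 0.5}, {"dx": 0, "dy": 0, "dz": 0, "roll": 0, "jaw": 0.5}, {"dx": 0, "dy": 0, "dz": 0, "roll": 0, "jaw": 0.5}, {"dx": 0, "dy": 0, "dz": 0, "roll": 0, "jaw": 0.5}, {"dx": 0, "dy": 0, "dz": 0, "roll": 0, "jaw": 0.5}]}}

```text
time_s: 17.52
ee_pos: [0.4428, 0.0529, 0.0764]
eef_rot: [-3.141, 0.0, 1.406]
force: [0.3, -0.3, 0.6]
grip_width: 0.0235
grip_force: 0.0
```

Call:
{"name": "send_rows", "arguments": {"rows": [{"dx": 0, "dy": 0, "dz": 0, "roll": 0, "jaw": 1}, {"dx": 0, "dy": 0, "dz": 0, "roll": 0, "jaw": 1}, {"dx": 0, "dy": 0, "dz": 0, "roll": 0, "jaw": 1}, {"dx": 0, "dy": 0, "dz": 0, "roll": 0, "jaw": 1}, {"dx": 0, "dy": 0, "dz": 0, "roll": 0, "jaw": 1}, {"dx": 0, "dy": 0, "dz": 0, "roll": 0, "jaw": 1}], "force": 20}}

```text
time_s: 18.02
ee_pos: [0.4434, 0.0529, 0.0765]
eef_rot: [3.14, -0.0, 1.407]
force: [4.8, -0.4, -3.7]
grip_width: 0.0159
grip_force: 20.0
```

```bash
python3 t.py;  python3 - <<'E'
from h import *
c=cam('side')
f=c['frame'][140:300,260:420,::-1]
cv2.imwrite('pics/crop5.png',cv2.resize(f,None,fx=3.7,fy=3.7,interpolation=cv2.INTER_CUBIC))
E
```

```text
stand -29.7 43.6 z 0.0765 yaw 1.4065 F x,y,z 4.9 0.4 -3.7 t 18.0167
```

View pics/crop5.png

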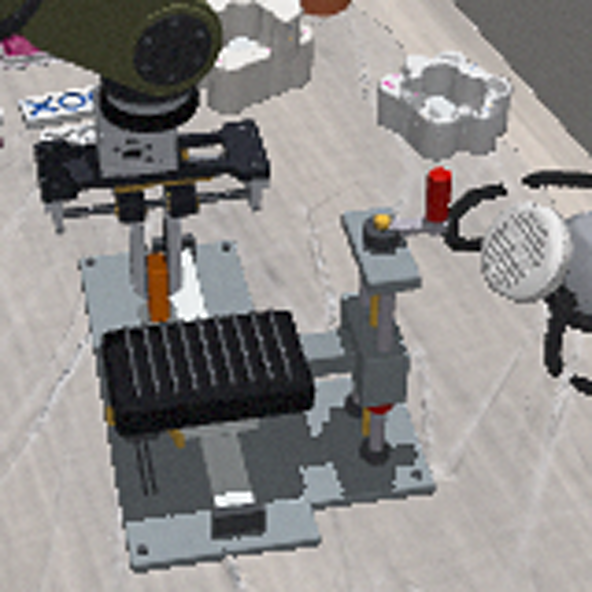

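The tray sits in the click with no load on it, the lamp is on its collars, and the handle is gripped. Handing in.

```bash
python3 -c "
from station import *
print(hand_in())"
```

```text
the job is handed in; nothing more can be done
None
```

I handed the job in at about 18 s: the crank is wound to its hard stop with the lamp down on the red collars, and the tray rests in the spring-ball click with the handle still gripped. I felt the click as a drop in drag and then a firm catch (17 N), and I backed off without running past it; no pass/fail result came back.

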